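# Spread a circlip over a drum spindle and hold it at the groove

### The arm

A 6-joint arm with a two-finger parallel gripper is mounted at the origin on the work surface. World frame = base frame: x ahead of the robot, y to its left, z up, the work surface at z = 0. Lengths are in mm, angles in rad, forces in N, time in s.
With the tool pointing down it reaches from about 350 to 975 mm from the base axis. Payload 4.9 kg.
Tool frame: the origin (TCP) lies midway between the tips of the shut fingers; the grasp point (between the pads) lies r.grasp_offset behind it (r.grasp_offset is the distance from the TCP to the grasp point, in mm); z points along the fingers, y is the line along which they close (so a half turn about z gives the same grasp; the last joint's range is limited). The gripper opens to 85 mm and grips with 20 to 120 N. Pads are 22 mm wide; open, the fingers measure 114 mm over their backs; the gripper's body (76 mm by 85 mm) begins 54 mm behind the grasp point. The pads swing forward as they close: fully open they stand 13 mm farther back than shut.
Start: joints at [-1.37, 0.053, 1.613, -0, 1.476, -0.119], TCP at [196.48, -593.293, 231.304] pointing down, gripper open.
Joint ranges: [-3.01, 3.01], [-1.01, 2.22], [0.06, 2.58], [-1.02, 4.17], [0.09, 2.62], [-3.14, 3.14]. Speed limits (rad/s): [2.57, 2.57, 3.14, 3.14, 3.14, 3.14].

### API

Orientations are given as a unit quaternion [x, y, z, w].
In Python, from cell import r gives the robot as it stands.
- The arm moves only by the tool shift_gripper, called after "Call:" as name(argument=value, ...), one argument or row to a line, values as JSON. Schema: {"type":"object","properties":{"rows":{"type":"array","items":{"type":"array","items":{"type":"number"},"minItems":7,"maxItems":7},"minItems":1,"maxItems":12},"grip_force":{"type":"number"},"only":{"type":"string"},"quiet":{"type":"boolean"},"lines":{"type":"string"}},"required":["rows"],"additionalProperties":false}. rows is a list of rows, 1 to 12 of them, each of 7 numbers: the opening from 0.0 (shut) to 1.0 (fully open), then dx, dy, dz in units of 100 mm, then a rotation vector rx, ry, rz in units of 0.25 rad; each row is the pose to reach, as a shift and turn from the pose commanded when the call began, along the tool's axes at that moment; what a row does not reach only later rows make up. A row lasts 1/10 s, in which the tool goes at most 50 mm and 0.15 rad, less where a joint would pass 70% of its speed; a pose out of reach is approached as far as the arm can. The fingers move at their own pace and stop on an object; grip_force is the grip in N (left out, the last holds). Time passes only in rows, so rows that do not move let the fingers close. The tool returns the time, the measured TCP pose, the force, the opening and the grip force at its end. only (a regular expression) keeps the lines of the reply that match it, lines (a string "A,B") keeps lines A to B, and quiet returns only ok. Input that does not fit is refused with a message, and nothing moves.
- r.sense(): the state, without advancing time (a new reading comes with each control period).
- r.grab_frame(name): name is "side" or "top"; returns the picture (420x560x3 uint8, red, green, blue); there is no depth.
- r.calibration(name): a dict with "vfov" (degrees; the focal length in pixels is half the picture's height over the tangent of half this angle, whatever the lens; pixels are square), "cx", "cy" (the principal point, pixels), "R" (3x3) and "t" (3): a world point X has camera coordinates R X + t. Camera axes: x right, y down, z forward; pixel columns grow to the right and rows downward; lengths in mm; the calibration is good to about 2 mm. A picture is of the moment at which its call begins. calibration takes no time and is no camera call.
- r.close_job(): hands the job in; it is judged then, once.
The state is a dict: "time": time; "qpos": joint angles; "qvel": joint speeds; "joint_torque": joint torques, N m; "tool_pos": TCP position; "eef_rot": TCP orientation; "force": force on the tool from outside, world axes, zero at the start; "wrist_torque": the same for the moment, N m; "grip_width": opening from 0.0 (shut) to 1.0 (fully open); "gripper_force": force on a finger pad.
Only numpy, scipy, OpenCV 4.12 (cv2) and the standard library are available. Lean on these libraries where they do the work, as an engineer would, in place of code of your own. Each camera call takes 0.05 s, during which the arm holds its last target. There are 200 camera calls.

### The job

Take the circlip pliers, with the circlip on their tips, out of the open slot of the tool rack, squeeze the grips up to the stop screw so that the ring is spread, and slide the ring straight down over the end of the cable drum's spindle, without forcing it, until it lies on the thrust washer, level with the groove. Finish while still holding the pliers there, upright and squeezed, with the ring spread clear of the spindle; do not let it snap in. Leave the other tools and things on the bench as they are.

Things in the scene. Friction and masses are not known exactly. Their poses are not given: they have to be found in the camera images.
- pliers: external circlip pliers, dark steel with black grips, 187 mm tall, about 0.22 kg, standing tips down in the rack's slot. Origin at the pivot, z up along the grips, y across them; the ring reaches out along -x. Pivot block 16 x 36 x 14 mm (x, y, z) about the origin; its underside rests on the shelf beside the slot. Pin tips 88 mm below the origin. Squeezing the grips drives the tips apart.
- pliers_grips (a point): midway between the grips, 72 mm above the pivot: take them here from above, closing along the pliers' y. Grips: bars 14 mm wide in x, 23 to 99 mm above the pivot. Relaxed they lean apart (55 mm over both here, 62 at the top); on the stop they are parallel, 36 mm over both. Sprung: they start to close at about 4 N, reach the stop at about 9 N; 25 to 40 N holds them there firmly.
- circlip_center (a point): centre of the spread circlip at mid-thickness, fixed in the pliers' frame: 22 mm from the pivot along -x, 88 mm below it. Spring steel ring, 2.6 mm thick, 4.8 mm wide; relaxed about 38 mm inside (will not pass the spindle), on the stop 44 mm inside, 54 mm outside. Its two lugs sit on the pliers' pins and stay on them throughout.
- circlip_left (a joint): bending of the ring's left half at its back: 0 relaxed, 0.087 when the grips are on the stop; the ring clears the spindle above about 0.05
- rack: fixed plywood tool rack, 90 x 224 mm, origin at the underside's centre. Its shelf (70 mm in x, 12 thick, top 112 mm high) has a 26 mm wide slot at y = 0, open to the rack's -x side, reaching in to x = +13 mm; draw the pliers out 50 mm along the rack's -x before raising them. Two screwdriver handles (20 mm) stand 55 mm above the shelf at x = 12, y = -85 and +85 mm.
- reel: fixed empty cable drum on its stand: base plate 170 x 170 mm, two flanges of 150 mm diameter (the upper one's top 74 mm high), a boss, a brass thrust washer of 62 mm diameter with its top 84 mm high, and an upright steel spindle of 40 mm diameter through it. Origin at the underside's centre, z up along the spindle.
- groove (a point): on the spindle's axis at the middle of the circlip groove, 85.6 mm above the bench; the groove runs from the washer's top (84 mm) to 87.2 mm. The ring lying on the washer has its mid-plane 85.3 mm high.
- spindle_top (a point): on the spindle's axis at its top, 101.7 mm above the bench; the uppermost 4.5 mm are chamfered from 40 to 33 mm diameter
- screwdriver: loose screwdriver, 190 mm long, lying between rack and drum; a bystander, origin under its middle
- hammer: loose hammer, 300 mm long, lying at the back; a bystander
- wrench: loose spanner, 180 mm long, lying at the right; a bystander
- tape: loose tape measure, 70 x 40 x 64 mm, at the left; a bystander
- chain_spool: loose empty spool, 90 mm diameter, 38 mm high, at the left; a bystander
- spray_can: loose can, 60 mm diameter, 170 mm high, at the right; a bystander
- offcut: loose wooden offcut, 120 x 70 x 25 mm, at the back left; a bystander

How it is judged (in metres and radians):
On the way, in this order (a step that is already met when the one before it is completed fails the run):
1. the pliers are held in the fingers, clear of the rack (contact force between the fingers and pliers above 4 N and distance of pliers from where it was at the start of the episode above 0.05 m and contact force between pliers and rack below 0.05 N), for 0.2 s.
2. the ring is spread and over the spindle's end, not yet on it (contact force between the fingers and pliers above 4 N and value of joint circlip_left above 0.065 rad and horizontal distance between circlip_center and spindle_top below 0.006 m and z of circlip_center in the frame of spindle_top above 0.001 m), for 0.1 s.
At the end, for the whole second after the job is handed in: The fingers hold the pliers (more than 4 N) at rest and upright within 7 degrees, the ring is spread (joint circlip_left above 0.065, clear of the spindle), its centre within 5 mm of the spindle's axis and its mid-plane within 2.5 mm of the groove's middle in height (contact force between the fingers and pliers above 4 N and value of joint circlip_left above 0.065 rad and horizontal distance between circlip_center and groove below 0.005 m and z of circlip_center in the frame of groove between -0.0025 and 0.0025 m and angle between pliers's own z axis and vertical below 0.12 rad and linear speed of pliers below 0.02 m/s); the arm keeps its last pose, push and grip.
It fails at once if the ring or pliers are forced against the drum or its spindle with more than 35 N (contact force between pliers and reel above 35 N).
It fails at once if another thing on the bench is moved by more than 20 mm (distance of any of screwdriver, hammer, wrench, tape, chain_spool, spray_can, offcut from where it was at the start of the episode above 0.02 m).
It also fails if it takes over 51 s, if anything falls off the work surface, if the arm or the gripper's body presses on something with over 40 N, if the wrist force passes 120 N, or if a joint passes its speed limit or range.

## Working session

There is one attempt and no reset: what is moved stays moved. The work goes in short steps, Python scripts to look and compute and a tool call to move; the robot and the scene stay as the last step left them, time stands still between calls to the robot, and variables do not carry over. Pictures are saved under pics/ and viewed, at most 10 in all, crops included, and the job is handed in when it is done.

```bash
ls; mkdir -p pics
```

Run:
```python
from cell import r
import cv2
print(r.sense(), r.grasp_offset)
for n in("top","side"):
    print(r.calibration(n)); cv2.imwrite(f"pics/{n}0.png",r.grab_frame(n)[:,:,::-1])
```

```text
cell.py
pics
{'time': 0.0, 'qpos': array([-1.36999563e+00,  5.32903679e-02,  1.61429882e+00, -2.38597006e-05,
        1.47599028e+00, -1.19009427e-01]), 'qvel': array([ 0.00136129,  0.00053391, -0.00151882,  0.00078293,  0.00025906,
       -0.00049521]), 'joint_torque': array([ 9.73167880e-04, -3.93680799e+01, -3.70177352e+01, -1.75201790e-04,
        7.02461286e-03,  9.35052782e-06]), 'tool_pos': array([ 196.35481976, -592.69875027,  230.10135661]), 'eef_rot': array([ 9.87241735e-01,  1.59225528e-01, -5.24799458e-05, -9.92091847e-04]), 'force': array([-1.54412502,  0.11718674, -0.08406911]), 'wrist_torque': array([0.03409841, 0.01204905, 0.02077612]), 'gripper_force': 0.0, 'grip_width': 0.9983576515472032} 18.700000000000003
{'vfov': 56.45921387114024, 'cx': 279.05256995267644, 'cy': 202.8272384105577, 'R': array([[-0.02448007, -0.99963147,  0.01173279],
       [-0.98863711,  0.0224663 , -0.14863353],
       [ 0.14831516, -0.01523803, -0.98882274]]), 't': array([  -4.91830565,  560.43614603, 1105.48224328])}
{'vfov': 48.94142489938917, 'cx': 278.2564977978262, 'cy': 219.08213980200017, 'R': array([[ 0.88551151, -0.46426463, -0.01810313],
       [-0.25573029, -0.45449424, -0.85325084],
       [ 0.38790642,  0.76019296, -0.52118641]]), 't': array([-483.79348667,  239.3017927 , 1441.81669907])}
```

View pics/top0.png

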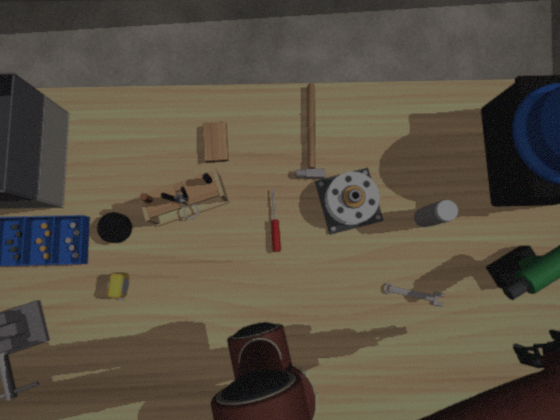

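View pics/side0.png

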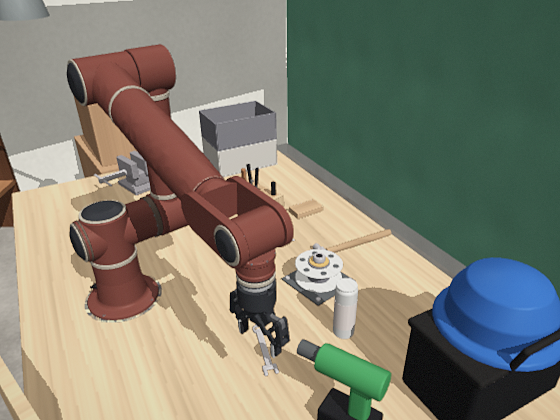

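Run:
```python
import cv2,numpy as np
t=cv2.imread("pics/top0.png");s=cv2.imread("pics/side0.png")
def c(i,x,y,w,h): return cv2.resize(i[y:y+h,x:x+w],(400,300),interpolation=cv2.INTER_CUBIC)
m=np.vstack([np.hstack([c(t,132,165,100,75),c(t,310,160,80,60)]),np.hstack([c(s,220,155,80,60),c(s,275,235,80,60)])])
cv2.imwrite("pics/m0.png",m)
```

```text
(no output)
```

View pics/m0.png

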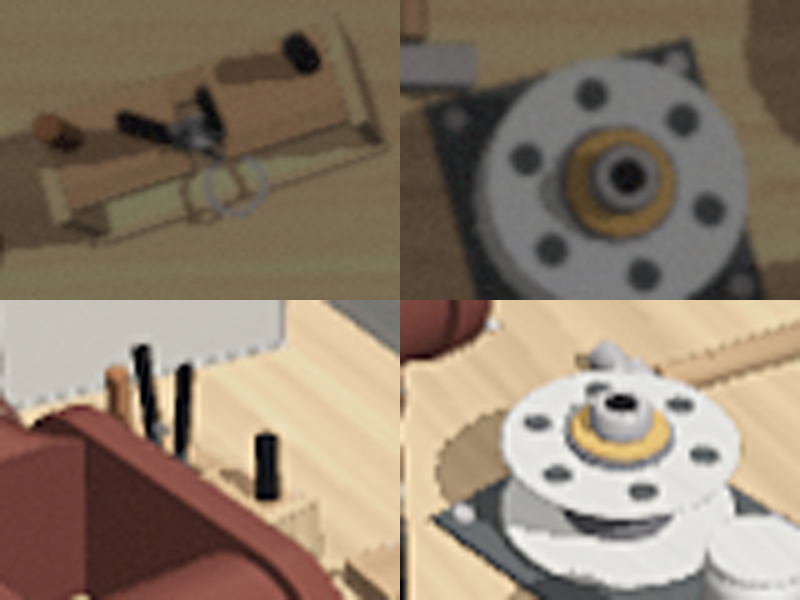

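Create h.py:
```python
from cell import r
import cv2,numpy as np
from scipy.optimize import least_squares
K={}
def cal(n):
    c=r.calibration(n);f=210/np.tan(np.radians(c["vfov"]/2));return c,f
def ray(n,px,z):
    c,f=cal(n);px=np.atleast_2d(np.float64(px));R=np.array(c["R"]);t=np.array(c["t"])
    d=np.c_[(px[:,0]-c["cx"])/f,(px[:,1]-c["cy"])/f,np.ones(len(px))]@R
    o=-R.T@t; return (o+d*((z-o[2])/d[:,2])[:,None])[:,:2]
def proj(n,X):
    c,f=cal(n);p=np.atleast_2d(X)@np.array(c["R"]).T+np.array(c["t"])
    return p[:,:2]/p[:,2:]*f+[c["cx"],c["cy"]]
def circ(P,rad=None):
    x0=[*P.mean(0),rad or 50]
    g=lambda p:np.hypot(P[:,0]-p[0],P[:,1]-p[1])-(rad or p[2])
    s=least_squares(g,x0,loss="soft_l1",f_scale=1.);return s.x.round(2),np.abs(g(s.x)).mean().round(2)
def avg(n,k=4): return np.mean([r.grab_frame(n) for _ in range(k)],0).astype(np.uint8)
```

Run:
```python
from h import *
for n,z0 in(("top",(352,197)),("side",(319,264))):
    im=avg(n);cv2.imwrite(f"pics/{n}_avg.png",im[:,:,::-1])
    hsv=cv2.cvtColor(im,cv2.COLOR_RGB2HSV)
    print(n,"flange px",hsv[z0[1]-20:z0[1]+21:10,z0[0]].tolist(),hsv[z0[1],z0[0]-30:z0[0]+31:6].tolist())
L=ray("top",[163.8,195.5],218)[0];R=ray("top",[183.3,189],218)[0]
ring=ray("top",[191,210.7],31)[0];print("grips",L,R,(L+R)/2,"sep",np.linalg.norm(L-R),"ring",ring)
print("handles",ray("top",[[142.5,197],[205.6,176]],167))
print("pred reel spindle top",ray("top",[355.4,195.4],101.7),ray("side",[275+221/5,235+103/5],101.7))
```

```text
top flange px [[45, 4, 120], [18, 136, 116], [0, 3, 75], [16, 49, 78], [150, 2, 124]] [[120, 7, 36], [30, 2, 122], [30, 2, 123], [20, 9, 83], [17, 139, 79], [0, 3, 75], [0, 8, 61], [18, 103, 109], [120, 2, 121], [15, 4, 122], [17, 92, 119]]
side flange px [[17, 63, 218], [120, 24, 32], [20, 120, 217], [24, 5, 232], [20, 6, 240]] [[18, 82, 162], [20, 16, 189], [30, 4, 228], [23, 4, 229], [20, 125, 220], [20, 120, 217], [20, 122, 227], [18, 5, 232], [23, 5, 191], [18, 81, 191], [18, 70, 227]]
grips [558.57998816 269.47108568] [573.87899214 221.52424252] [566.22949015 245.4976641 ] sep 50.3285137081118 ring [544.2553033  241.50227926]
handles [[564.82923285 339.04998658]
 [617.1511646  175.26303022]]
pred reel spindle top [[ 567.32345284 -230.94897506]] [[ 569.21033555 -233.98991615]]
```

Add to h.py:
```python
from scipy.spatial.transform import Rotation as Ro
def delta(target,yaw):
    s=r.sense();A=Ro.from_quat(s["eef_rot"]);a=yaw/2
    B=Ro.from_quat([np.cos(a),np.sin(a),0,0])
    print("pos",s["tool_pos"].round(1),"t",round(s["time"],2),"shift",(A.inv().apply(np.array(target)-s["tool_pos"])).round(1),"rot",(A.inv()*B).as_rotvec().round(4))
def flange(n,im,v):
    hsv=cv2.cvtColor(im,cv2.COLOR_RGB2HSV);m=((hsv[...,1]<25)&(hsv[...,2]>v)).astype(np.uint8)
    return m
```

Run:
```python
from h import *
u=np.linspace(0,2*np.pi,180,endpoint=False)
for n,c0 in(("top",(567,-232)),("side",(569,-234))):
    im=cv2.imread(f"pics/{n}_avg.png");sat=(im.max(2).astype(int)-im.min(2)).astype(np.float32)
    g=cv2.cvtColor(im,cv2.COLOR_BGR2GRAY).astype(np.float32)
    # radial edges: brass washer (saturation step, r=31,z=84), flange (r=75,z=74), spindle top black bore
    for nm,img,R0,z in(("washer",sat,31,84),("flange",g,75,74),("flangeS",sat,75,74)):
        c=np.array(c0,float)
        for it in range(3):
            rr=np.arange(R0-7,R0+7.1,.25);P=[]
            for a in u:
                W=np.c_[c[0]+rr*np.cos(a),c[1]+rr*np.sin(a),np.full(len(rr),z)]
                q=proj(n,W).astype(np.float32)
                v=cv2.remap(img,q[:,0].copy(),q[:,1].copy(),cv2.INTER_LINEAR).ravel()
                d=np.abs(np.diff(cv2.GaussianBlur(v[None],(9,1),2).ravel()));k=d[2:-2].argmax()+2
                if d[k]>1.5 : P.append(W[k,:2])
            P=np.array(P);x,e=circ(P,R0);c=x[:2]
        print(n,nm,x,e,len(P))
    m=(g<60)&(np.hypot(*(np.indices(g.shape)[::-1]-proj(n,[[*c0,101.7]])[0][:,None,None]))<6)
    ys,xs=np.nonzero(m);print("bore",len(xs),ray(n,[xs.mean(),ys.mean()],101.7))
```

```text
top washer [ 568.61 -229.34   31.  ] 0.43 180
top flange [ 568.43 -229.83   75.  ] 1.43 127
top flangeS [ 569.59 -230.3    75.  ] 1.07 42
bore 39 [[ 568.85178032 -229.55031646]]
side washer [ 567.6  -234.44   31.  ] 0.95 140
side flange [ 568.51 -234.62   75.  ] 1.7 126Traceback (most recent call last):
  File "<stdin>", line 13, in <module>
  File "h.py", line 12, in proj
    c,f=cal(n);p=np.atleast_2d(X)@np.array(c["R"]).T+np.array(c["t"])
        ~~~^^^
  File "h.py", line 6, in cal
    c=r.calibration(n);f=210/np.tan(np.radians(c["vfov"]/2));return c,f
ValueError: time passes only in moves, steps and waits
```

Run:
```python
import re
s=open("h.py").read()
s=s.replace('''def cal(n):
    c=r.calibration(n);''','''def cal(n):
    if n not in K: K[n]=r.calibration(n)
    c=K[n];''')
open("h.py","w").write(s)
from h import *
delta([566,246,320],.309)
```

```text
pos [ 196.5 -593.3  231.3] t 0.5 shift [ 614.6 -680.6  -88.7] rot [-0.0001 -0.      0.0108]
```
Type rows. First row up? Go 12 rows up to 50mm each. 918 mm → 19+ rows min. In 2 calls: first 12 rows to about (350,-385,-89).

Units first: shifts go in units of 100 mm and turns go in units of 0.25 rad. So -89 mm is -0.89, -50 mm is -0.5, 0.01 rad is 0.04.

Call:
shift_gripper(
  rows=[
    [1, 0.2, -0.2, -0.4, 0, 0, 0],
    [1, 0.5, -0.5, -0.8, 0, 0, 0],
    [1, 0.8, -0.9, -0.89, 0, 0, 0],
    [1, 1.1, -1.25, -0.89, 0, 0, 0],
    [1, 1.4, -1.6, -0.89, 0, 0, 0],
    [1, 1.7, -1.95, -0.89, 0, 0, 0],
    [1, 2, -2.3, -0.89, 0, 0, 0],
    [1, 2.3, -2.65, -0.89, 0, 0, 0],
    [1, 2.65, -2.95, -0.89, 0, 0, 0],
    [1, 3, -3.3, -0.89, 0, 0, 0],
    [1, 3.3, -3.65, -0.89, 0, 0, 0],
    [1, 3.6, -4, -0.89, 0, 0, 0.04],
  ],
  grip_force=35,
)

```text
time: 1.7
tool_pos: [412.9, -98.5, 320.7]
eef_rot: [0.988, 0.154, 0.001, 0.0]
force: [1.2, -0.3, -0.1]
grip_width: 1.002
gripper_force: 0.0
```

```bash
python3 -c "
from h import *
delta([566,246,320],.309)"
```

```text
pos [412.9 -98.5 320.7] t 1.7 shift [ 250.8 -281.5    0.7] rot [ 0.0009 -0.001   0.0006]
```

Converted, -380 mm is -3.8, -350 mm is -3.5.

Call:
shift_gripper(
  rows=[
    [1, 0.2, -0.4, 0, 0, 0, 0],
    [1, 0.4, -0.85, 0, 0, 0, 0],
    [1, 0.6, -1.3, 0, 0, 0, 0],
    [1, 0.8, -1.75, 0, 0, 0, 0],
    [1, 1.1, -2.2, 0, 0, 0, 0],
    [1, 1.3, -2.65, 0, 0, 0, 0],
    [1, 1.6, -3.1, 0, 0, 0, 0],
    [1, 1.75, -3.5, 0, 0, 0, 0],
    [1, 1.85, -3.8, 0, 0, 0, 0],
    [1, 1.85, -3.8, 0, 0, 0, 0],
    [1, 1.85, -3.8, 0, 0, 0, 0],
  ],
)

```text
time: 2.8
tool_pos: [472.6, 318.3, 320.1]
eef_rot: [0.988, 0.155, -0.0, 0.0]
force: [0.1, 0.2, 0.0]
grip_width: 0.997
gripper_force: 0.0
```

Run:
```python
from h import *
delta([566,246,320],.309)
t=avg("top");s=avg("side")
cv2.imwrite("pics/t1.png",t[:,:,::-1]);cv2.imwrite("pics/s1.png",s[:,:,::-1])
for X in([566,246,191],[544,241,31]): print(proj("side",X),proj("top",X))
c=lambda i,x,y,w,h: cv2.resize(i[y:y+h,x:x+w],(400,600),interpolation=cv2.INTER_CUBIC)[:,:,::-1]
p=proj("side",[555,244,120])[0].astype(int);q=proj("top",[555,244,120])[0].astype(int);print(p,q)
cv2.imwrite("pics/m1.png",np.hstack([c(t,q[0]-30,q[1]-45,60,90),c(s,p[0]-30,p[1]-45,60,90)]))
```

```text
pos [472.6 318.3 320.1] t 2.8 shift [66.8 97.4  0.1] rot [0.0006 0.0006 0.0022]
[[251.80278722 171.5317769 ]] [[176.06683157 194.19621702]]
[[249.21917862 210.00530007]] [[191.17032323 210.78208975]]
[250 189] [183 202]
```

View pics/m1.png

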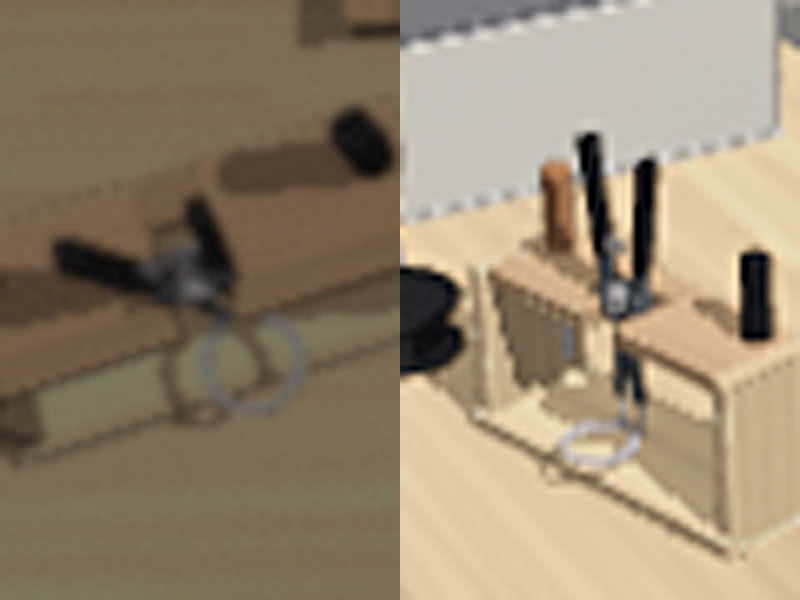

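Run:
```python
from h import *
def both(a,b,z): print(z,ray("top",a,z)[0].round(1),ray("side",b,z)[0].round(1))
both([163.5,195.2],[248.5,165.4],217);both([182.8,188.5],[256.9,169.1],217)
both([191,209.6],[250,210.6],31)
```

```text
217 [559.5 270.5] [555.8 250.5]
217 [575.4 223. ] [569.3 205.3]
31 [547.5 241.5] [544.7 235.3]
```

Call:
shift_gripper(
  rows=[
    [1, 0.15, 0.3, 0, 0, 0, 0],
    [1, 0.35, 0.6, 0, 0, 0, 0],
    [1, 0.55, 0.85, 0, 0, 0, 0],
    [1, 0.675, 0.99, 0, 0, 0, 0.008],
    [1, 0.675, 0.99, 0, 0, 0, 0.008],
    [1, 0.675, 0.99, 0.4, 0, 0, 0.008],
    [1, 0.675, 0.99, 0.7, 0, 0, 0.008],
    [1, 0.675, 0.99, 0.8, 0, 0, 0.008],
    [1, 0.675, 0.99, 0.8, 0, 0, 0.008],
  ],
)

```text
time: 4.1
tool_pos: [565.7, 244.5, 238.3]
eef_rot: [0.988, 0.154, -0.002, 0.0]
force: [-0.2, 0.0, 0.7]
grip_width: 1.001
gripper_force: 0.0
```

Run:
```python
from h import *
delta([567,244.7,171],.309)
cv2.imwrite("pics/m2.png",np.hstack([cv2.resize(r.grab_frame(n)[y:y+120,x:x+80],(400,600),interpolation=2)[:,:,::-1] for n,x,y in(("top",143,142),("side",210,129))]))
```

```text
pos [565.7 244.5 238.3] t 4.1 shift [ 1.5  0.3 67.3] rot [-0.0004  0.004  -0.0004]
```

View pics/m2.png

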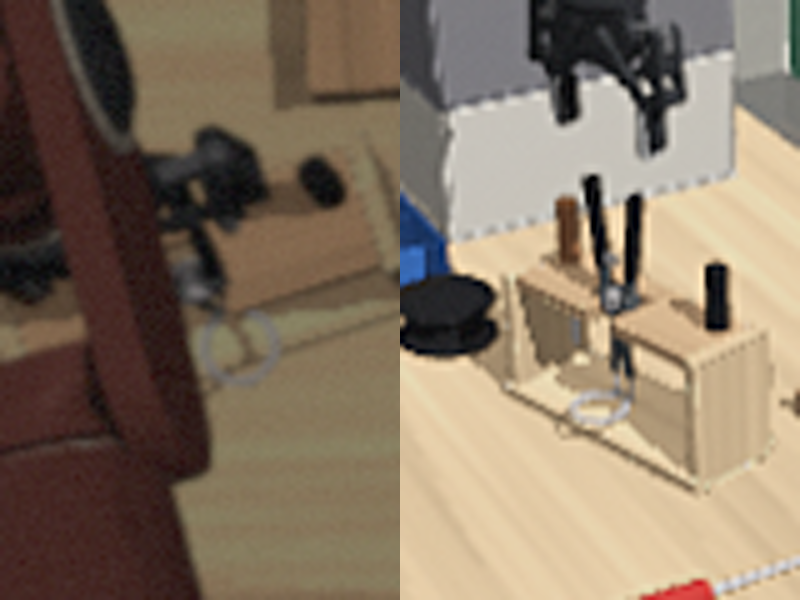

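Call:
shift_gripper(
  rows=[
    [1, 0.01, 0, 0.25, 0, 0, 0],
    [1, 0.01, 0, 0.5, 0, 0, 0],
    [1, 0.01, 0, 0.67, 0, 0, 0],
    [1, 0.01, 0, 0.67, 0, 0, 0],
    [0, 0.01, 0, 0.67, 0, 0, 0],
    [0, 0.01, 0, 0.67, 0, 0, 0],
    [0, 0.01, 0, 0.67, 0, 0, 0],
    [0, 0.01, 0, 0.67, 0, 0, 0],
    [0, 0.01, 0, 0.67, 0, 0, 0],
    [0, 0.01, 0, 0.67, 0, 0, 0],
  ],
  grip_force=35,
)

```text
time: 5.2
tool_pos: [570.3, 246.8, 178.7]
eef_rot: [0.988, 0.153, 0.004, -0.002]
force: [-2.2, 4.2, 8.3]
grip_width: 0.399
gripper_force: 36.3
```

Call:
shift_gripper(
  rows=[
    [0, 0, 0, 0, 0, 0, 0],
    [0, 0, 0, 0, 0, 0, 0],
    [0, 0, 0, 0, 0, 0, 0],
  ],
)

```text
time: 5.5
tool_pos: [570.3, 246.8, 178.7]
eef_rot: [0.988, 0.153, 0.004, -0.002]
force: [-3.1, 4.4, 9.6]
grip_width: 0.394
gripper_force: 36.3
```

Run:
```python
from h import *
delta([567,244.7,171],.309)
cv2.imwrite("pics/m3.png",np.hstack([cv2.resize(avg(n)[y:y+90,x:x+60],(400,600),interpolation=2)[:,:,::-1] for n,x,y in(("top",163,162),("side",220,139))]))
```

```text
pos [570.3 246.8 178.7] t 5.5 shift [-3.9  1.   7.7] rot [-0.0032 -0.0082 -0.0008]
```

View pics/m3.png

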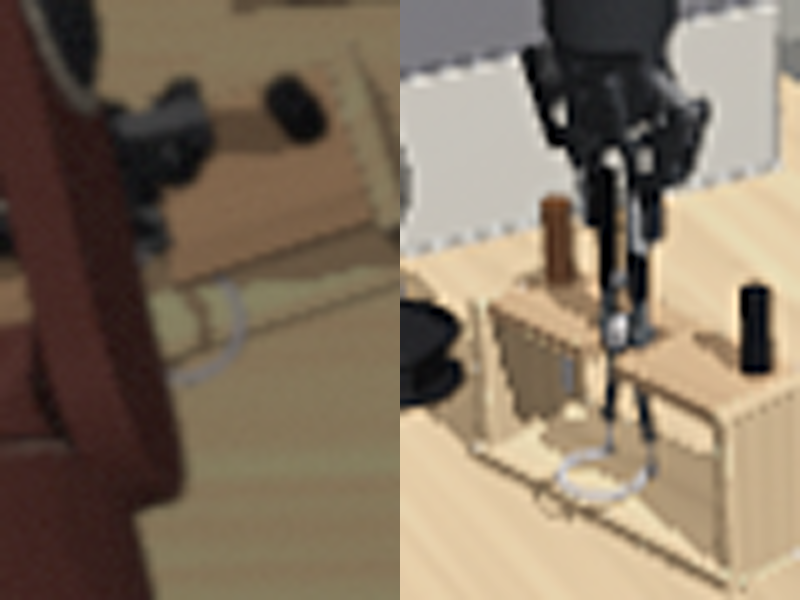

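Call:
shift_gripper(
  rows=[
    [0, 0, 0, -0.05, 0, 0, 0],
    [0, 0, 0, -0.09, 0, 0, 0],
    [0, 0, 0, -0.12, 0, 0, 0],
    [0, 0, 0, -0.12, 0, 0, 0],
    [0, 0, 0, -0.12, 0, 0, 0],
  ],
)

```text
time: 6.4
tool_pos: [567.1, 245.8, 183.4]
eef_rot: [0.988, 0.153, -0.001, -0.002]
force: [0.2, 5.6, -7.5]
grip_width: 0.398
gripper_force: 36.2
```

Call:
shift_gripper(
  rows=[
    [0, -0.15, 0, 0, 0, 0, 0],
    [0, -0.3, 0, 0, 0, 0, 0],
    [0, -0.45, 0, 0, 0, 0, 0],
    [0, -0.6, 0, 0, 0, 0, 0],
    [0, -0.72, 0, 0, 0, 0, 0],
    [0, -0.72, 0, 0, 0, 0, 0],
    [0, -0.72, 0, 0, 0, 0, 0],
    [0, -0.72, 0, 0, 0, 0, 0],
  ],
)

```text
time: 7.2
tool_pos: [499.5, 223.2, 180.2]
eef_rot: [0.988, 0.153, 0.0, -0.001]
force: [13.4, 7.2, -22.9]
grip_width: 0.389
gripper_force: 38.5
```

Run:
```python
from h import *
s=r.sense();print(s["force"],s["wrist_torque"],s["tool_pos"])
cv2.imwrite("pics/m4.png",np.hstack([cv2.resize(avg(n)[y:y+120,x:x+80],(400,600),interpolation=2)[:,:,::-1] for n,x,y in(("top",143,152),("side",190,129))]))
```

```text
[ 13.40669853   7.22150669 -22.90244894] [ 1.50879047 -1.86507899  0.22863376] [499.5220291  223.15993036 180.19294906]
```

View pics/m4.png

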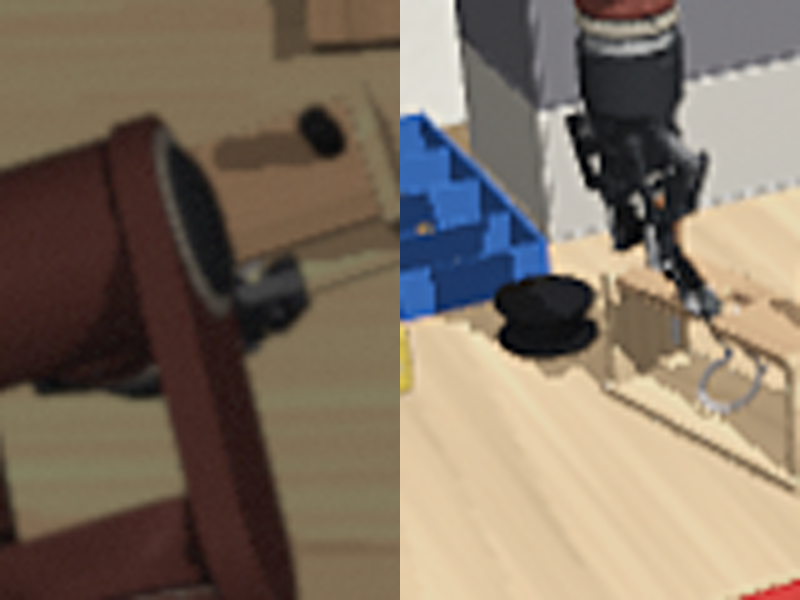

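Call:
shift_gripper(
  rows=[
    [0, 0.08, 0, 0.02, 0, 0, 0],
    [0, 0.16, 0, 0, 0, 0, 0],
    [0, 0.24, 0, -0.03, 0, 0, 0],
    [0, 0.32, 0, -0.06, 0, 0, 0],
    [0, 0.32, 0, -0.06, 0, 0, 0],
    [0, 0.32, 0, -0.06, 0, 0, 0],
  ],
  grip_force=25,
)

```text
time: 8.2
tool_pos: [529.1, 233.3, 192.0]
eef_rot: [0.988, 0.154, -0.002, -0.001]
force: [-5.2, 4.4, 1.1]
grip_width: 0.39
gripper_force: 40.2
```

Run:
```python
from h import *
print(ray("side",[[250,189],[253,188.5]],119))
s=r.sense();print(s["force"],s["wrist_torque"],s["tool_pos"])
```

```text
[[554.81211485 246.62544887]
 [566.67377196 244.65338604]]
[-5.24110941  4.37915334  1.1108321 ] [0.9439095  1.10480785 0.13577631] [529.10578308 233.25331541 191.97420709]
```

Converted, -3 mm is -0.03, 3 mm is 0.03.

Call:
shift_gripper(
  rows=[
    [0, 0.1, -0.01, 0, 0, 0, 0],
    [0, 0.2, -0.02, 0.03, 0, 0, 0],
    [0, 0.3, -0.03, 0.06, 0, 0, 0],
    [0, 0.36, -0.03, 0.09, 0, 0, 0],
    [0, 0.36, -0.03, 0.09, 0, 0, 0],
    [0, 0.36, -0.03, 0.09, 0, 0, 0],
  ],
  grip_force=25,
)

```text
time: 8.8
tool_pos: [565.8, 246.8, 186.9]
eef_rot: [0.988, 0.153, 0.003, -0.0]
force: [-2.8, 2.0, 12.0]
grip_width: 0.392
gripper_force: 40.7
```

Run:
```python
from h import *
s=r.sense();print(s["force"],s["wrist_torque"],s["tool_pos"])
cv2.imwrite("pics/m5.png",np.hstack([cv2.resize(avg(n)[y:y+90,x:x+60],(400,600),interpolation=2)[:,:,::-1] for n,x,y in(("top",153,162),("side",220,139))]))
```

```text
[-2.76750842  1.98273599 11.98254891] [0.26895799 0.66635577 0.06662509] [565.76931702 246.81599604 186.87731746]
```

View pics/m5.png

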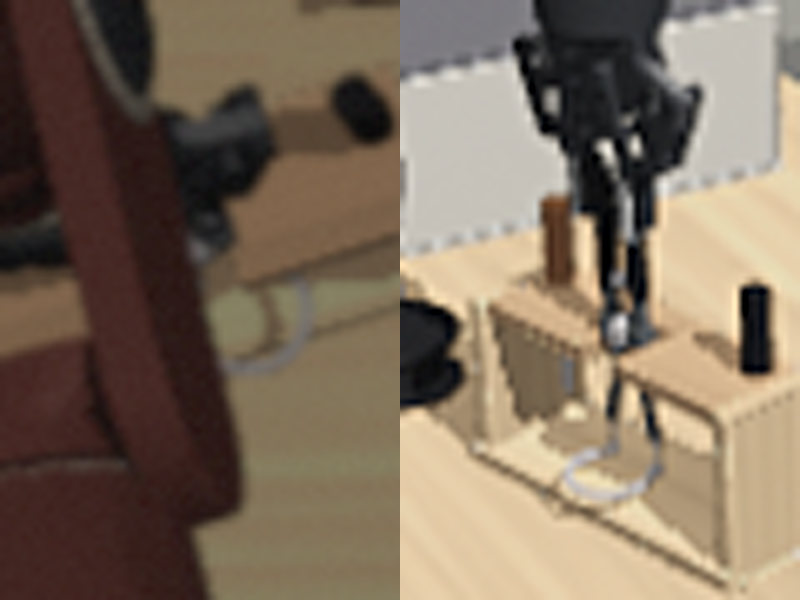

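Converted, 4 mm is 0.04, -2 mm is -0.02.

Call:
shift_gripper(
  rows=[
    [1, 0, -0.02, 0, 0, 0, 0],
    [1, 0, -0.02, 0, 0, 0, 0],
    [1, 0, -0.02, 0, 0, 0, 0],
    [1, 0, -0.02, 0, 0, 0, 0],
    [1, 0, -0.02, 0.04, 0, 0, 0],
    [1, 0, -0.02, 0.04, 0, 0, 0],
  ],
  grip_force=35,
)

```text
time: 9.8
tool_pos: [562.6, 247.9, 177.5]
eef_rot: [0.988, 0.153, -0.001, 0.0]
force: [0.1, 1.1, -0.3]
grip_width: 1.0
gripper_force: 0.0
```

Run:
```python
from h import *
delta([567,247,171],.309)
print(r.sense()["force"])
t,s=avg("top"),avg("side")
cv2.imwrite("pics/t6.png",t[:,:,::-1]);cv2.imwrite("pics/s6.png",s[:,:,::-1])
# ring (bright, unsaturated) in side view
h=cv2.cvtColor(s,cv2.COLOR_RGB2HSV)[200:222,238:265];m=(h[...,0]>90)&(h[...,2]>120);ys,xs=np.nonzero(m)
print(len(xs),xs.min()+238,xs.max()+238,ys.min()+200,ys.max()+200,ray("side",[(xs.min()+xs.max())/2+238,(ys.min()+ys.max())/2+200],31))
```

```text
pos [562.6 247.9 177.5] t 9.8 shift [4.  2.2 6.5] rot [ 0.0001  0.0012 -0.0012]
[ 0.05719221  1.11568605 -0.33013279]
1 244 244 210 210 [[526.03140832 251.18999737]]
```

Run:
```python
from h import *
a=cv2.imread("pics/s1.png");b=cv2.imread("pics/s6.png")
def up(i):return cv2.resize(i,None,fx=4,fy=4,interpolation=cv2.INTER_CUBIC)
for nm,(x,y,w,hh) in dict(ring=(242,206,20,10),jaw=(250,183,10,24)).items():
    T=up(a[y:y+hh,x:x+w]);S=up(b[y-6:y+hh+6,x-6:x+w+6])
    v=cv2.matchTemplate(S,T,cv2.TM_CCOEFF_NORMED);_,m,_,l=cv2.minMaxLoc(v);print(nm,m,(l[0]-24)/4,(l[1]-24)/4)
```

```text
ring 0.9758365750312805 -0.25 0.0
jaw 0.9439207315444946 -0.5 0.0
```

Call:
shift_gripper(
  rows=[
    [1, 0.037, 0.01, 0.06, 0, 0, 0],
    [1, 0.037, 0.01, 0.06, 0, 0, 0],
    [1, 0.037, 0.01, 0.06, 0, 0, 0],
    [0, 0.037, 0.01, 0.06, 0, 0, 0],
    [0, 0.037, 0.01, 0.05, 0, 0, 0],
    [0, 0.037, 0.01, 0.03, 0, 0, 0],
    [0, 0.037, 0.01, 0.01, 0, 0, 0],
    [0, 0.037, 0.01, 0, 0, 0, 0],
    [0, 0.037, 0.01, 0, 0, 0, 0],
    [0, 0.037, 0.01, 0, 0, 0, 0],
  ],
  grip_force=35,
)

```text
time: 11.2
tool_pos: [567.9, 248.4, 179.9]
eef_rot: [0.988, 0.153, 0.002, -0.0]
force: [1.3, -1.2, 5.0]
grip_width: 0.396
gripper_force: 37.6
```

```bash
python3 -c "
from h import *
s=r.sense();print(s['force'],s['wrist_torque'],s['tool_pos'])"
```

```text
[ 1.27070066 -1.15739339  4.98947428] [-0.02517444 -0.40015693  0.0270278 ] [567.90459203 248.38886123 179.89841995]
```

Call:
shift_gripper(
  rows=[
    [0, 0, 0, -0.02, 0, 0, 0],
    [0, 0, 0.005, -0.04, 0, 0, 0],
    [0, 0, 0.005, -0.04, 0, 0, 0],
  ],
)

```text
time: 11.5
tool_pos: [565.9, 247.5, 180.9]
eef_rot: [0.988, 0.153, -0.002, 0.0]
force: [-0.8, -1.0, -3.0]
grip_width: 0.397
gripper_force: 36.8
```

Call:
shift_gripper(
  rows=[
    [0, -0.04, 0, 0, 0, 0, 0],
    [0, -0.08, 0, 0, 0, 0, 0],
    [0, -0.12, 0, 0, 0, 0, 0],
    [0, -0.12, 0, 0, 0, 0, 0],
  ],
)

```text
time: 11.9
tool_pos: [554.5, 243.9, 181.9]
eef_rot: [0.988, 0.153, -0.001, 0.0]
force: [-0.9, -0.2, -2.3]
grip_width: 0.392
gripper_force: 36.8
```

Converted, -32 mm is -0.32, -24 mm is -0.24.

Call:
shift_gripper(
  rows=[
    [0, -0.08, 0, 0, 0, 0, 0],
    [0, -0.16, 0, 0, 0, 0, 0],
    [0, -0.24, 0, 0, 0, 0, 0],
    [0, -0.32, 0, 0, 0, 0, 0],
    [0, -0.32, 0, 0, 0, 0, 0],
  ],
)

```text
time: 12.4
tool_pos: [523.9, 234.1, 182.3]
eef_rot: [0.988, 0.153, -0.0, 0.0]
force: [1.0, 0.6, -1.4]
grip_width: 0.399
gripper_force: 36.8
```

```bash
python3 -c "
from h import *
s=r.sense();print(s['force'],s['wrist_torque'],s['tool_pos'])"
```

```text
[ 0.95251019  0.64213845 -1.38989807] [-7.62554085e-03 -8.77645543e-02  6.28415867e-05] [523.88106171 234.14838086 182.26030429]
```

Drawing freely now. Continue out, then raise.

Converted, -110 mm is -1.1, -85 mm is -0.85.

Call:
shift_gripper(
  rows=[
    [0, -0.12, 0, 0, 0, 0, 0],
    [0, -0.24, 0, 0, 0, 0, 0],
    [0, -0.36, 0, 0, 0, 0, 0],
    [0, -0.36, 0, 0, 0, 0, 0],
    [0, -0.36, 0, -0.2, 0, 0, 0],
    [0, -0.36, 0, -0.5, 0, 0, 0],
    [0, -0.36, 0, -0.85, 0, 0, 0],
    [0, -0.36, 0, -1.1, 0, 0, 0],
    [0, -0.36, 0, -1.1, 0, 0, 0],
    [0, -0.36, 0, -1.1, 0, 0, 0],
  ],
  grip_force=38,
)

```text
time: 13.4
tool_pos: [490.7, 223.5, 291.9]
eef_rot: [0.988, 0.153, 0.0, -0.0]
force: [0.2, 0.1, -3.0]
grip_width: 0.394
gripper_force: 38.5
```

Run:
```python
from h import *
s=r.sense();print(s['force'],s['wrist_torque'],s['tool_pos'])
delta([590,-150,292],.31)
```

```text
[ 0.19691382  0.14904534 -3.00902843] [ 0.01362911  0.01902769 -0.00233344] [490.70015982 223.51324394 291.94714185]
pos [490.7 223.5 291.9] t 13.4 shift [-1.85e+01  3.86e+02 -1.00e-01] rot [ 0.     -0.0004 -0.0022]
```

Converted, 40 mm is 0.4, -15 mm is -0.15.

Call:
shift_gripper(
  rows=[
    [0, 0, 0.4, 0, 0, 0, 0],
    [0, 0, 0.85, 0, 0, 0, 0],
    [0, 0, 1.3, 0, 0, 0, 0],
    [0, -0.1, 1.75, 0, 0, 0, 0],
    [0, -0.15, 2.2, 0, 0, 0, 0],
    [0, -0.2, 2.65, 0, 0, 0, 0],
    [0, -0.25, 3.1, 0, 0, 0, 0],
    [0, -0.2, 3.5, 0, 0, 0, 0],
    [0, -0.15, 3.9, 0, 0, 0, 0],
    [0, -0.1, 4.25, 0, 0, 0, 0],
    [0, 0, 4.45, 0, 0, 0, 0],
    [0, 0.02, 4.55, 0, 0, 0, 0],
  ],
)

```text
time: 14.6
tool_pos: [630.1, -210.8, 288.1]
eef_rot: [0.988, 0.153, -0.002, -0.002]
force: [-0.6, 1.3, -2.8]
grip_width: 0.396
gripper_force: 38.6
```

```bash
python3 -c "
from h import *
delta([589.4,-225.3,280],.31)"
```

```text
pos [ 630.1 -210.8  288.1] t 14.6 shift [-43.1   1.6   8.3] rot [-0.0037  0.004  -0.0038]
```

Call:
shift_gripper(
  rows=[
    [0, -0.15, 0.01, 0.03, 0, 0, 0],
    [0, -0.3, 0.01, 0.05, 0, 0, 0],
    [0, -0.43, 0.01, 0.08, 0, 0, 0],
    [0, -0.43, 0.01, 0.08, 0, 0, 0],
    [0, -0.43, 0.01, 0.08, 0, 0, 0],
    [0, -0.43, 0.01, 0.08, 0, 0, 0],
    [0, -0.43, 0.01, 0.08, 0, 0, 0],
  ],
)

```text
time: 15.3
tool_pos: [590.2, -223.2, 284.4]
eef_rot: [0.988, 0.154, 0.0, 0.0]
force: [-0.5, 0.4, -1.6]
grip_width: 0.399
gripper_force: 38.6
```

Run:
```python
from h import *
delta([589.4,-225.3,280],.31)
t,s=avg("top"),avg("side")
cv2.imwrite("pics/t7.png",t[:,:,::-1]);cv2.imwrite("pics/s7.png",s[:,:,::-1])
c=lambda i,x,y: cv2.resize(i[y:y+75,x:x+50],(400,600),interpolation=cv2.INTER_CUBIC)[:,:,::-1]
p=proj("side",[568,-232,115])[0].astype(int)-[25,40];q=proj("top",[568,-230,115])[0].astype(int)-[25,37];print(p,q)
cv2.imwrite("pics/m7.png",np.hstack([c(t,*q),c(s,*p)]))
```

```text
pos [ 590.2 -223.2  284.4] t 15.3 shift [-1.4  1.8  4.4] rot [ 0.0001 -0.0004 -0.0016]
[293 211] [331 157]
```

View pics/m7.png

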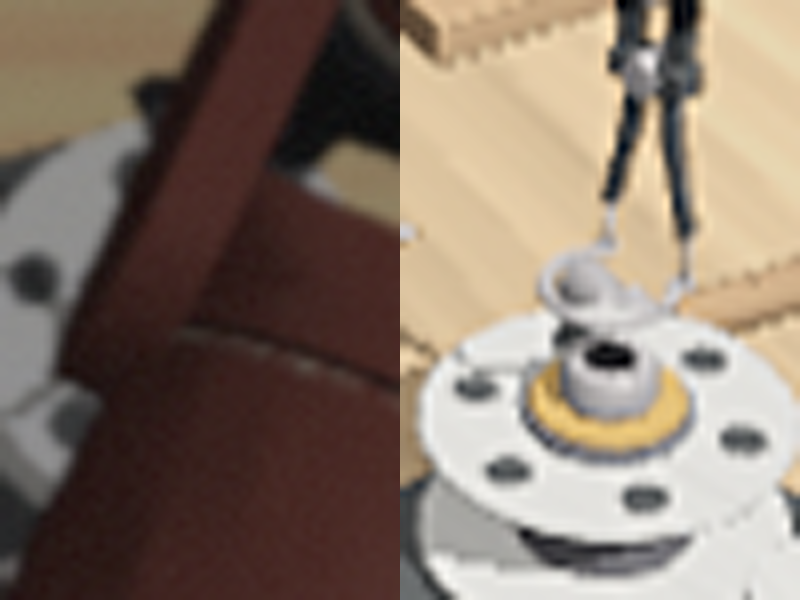

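Run:
```python
from h import *
im=cv2.imread("pics/s7.png");h=cv2.cvtColor(im,cv2.COLOR_BGR2HSV)
print("ring est",[ (z,ray("side",[318.75,247.1],z)[0].round(1)) for z in (131,134,137)])
print("spindle bore",ray("side",[319.25,255.6],101.7)[0].round(1))
# bright outline rows/cols of ring
g=cv2.cvtColor(im,cv2.COLOR_BGR2GRAY)[239:256,306:332]
print(g)
print(proj("side",[[568,-234.5,101.7],[568,-234.5,134.4]]))
```

```text
ring est [(131, array([ 569.4, -229.5])), (134, array([ 567.1, -233.1])), (137, array([ 564.7, -236.7]))]
spindle bore [ 569.3 -234.1]
[[197 206 210 208 207 207 206 204 202 200 200 195 168 191 196 194 193 191
  191 200 200 117  39 105 176 217]
 [198 202 208 209 208 208 207 206 205 203 199 183 157 170 199 195 193 194
  194 199 196 132  74 147 199 213]
 [198 198 203 208 209 209 208 208 207 206 202 184 169 166 203 197 194 193
  193 195 197 171 134 190 212 208]
 [198 198 197 201 207 209 209 207 200 200 195 198 196 195 204 199 197 194
  193 192 196 191 157 200 204 204]
 [198 198 198 196 202 207 205 195 182 187 184 188 187 194 199 198 199 197
  194 194 195 188 154 193 200 201]
 [198 198 198 199 200 205 197 178 168 184 194 194 191 198 201 198 198 199
  197 195 195 186 145 188 199 198]
 [199 199 199 196 190 205 174 158 159 176 187 196 196 190 198 201 197 198
  198 198 197 181 129 194 203 200]
 [199 198 199 193 174 206 146 121 143 165 179 189 198 192 181 198 204 196
  198 196 190 192 168 191 186 190]
 [201 198 199 193 161 199 166  86 122 149 164 175 200 199 186 195 206 195
  195 195 192 209 1
[... 247 characters left out ...]
 209 228 229 187 156 191 213 223 220 224 223 224 219 210 198
  195 193 193 180 202 196 184 178]
 [222 226 229 229 233 237 215  99 101 143 172 191 203 197 201 199 195 199
  204 218 232 230 223 218 208 199]
 [226 226 225 226 230 227 141  45  51  58 109 165 181 181 207 210 215 225
  229 227 226 227 228 229 233 230]
 [226 225 225 225 230 224  84  50  81 114 116 121 118 146 197 198 224 225
  228 226 225 227 231 230 216 227]
 [227 227 227 229 233 228 130 109 123 148 104  60  14  36  61 107 190 212
  222 228 227 226 212 196 157 183]
 [230 231 228 209 214 210 155 139 167 174  49  22  33  31  25  24 126 209
  202 219 231 222 141  82  90  91]]
[[318.95527538 255.7964522 ]
 [319.25267107 247.13297671]]
```

Units first: shifts go in units of 100 mm and turns go in units of 0.25 rad. So 28 mm is 0.28, 24 mm is 0.24.

Call:
shift_gripper(
  rows=[
    [0, 0, 0, 0.08, 0, 0, 0],
    [0, 0, 0, 0.16, 0, 0, 0],
    [0, 0, 0, 0.24, 0, 0, 0],
    [0, 0, 0, 0.28, 0, 0, 0],
    [0, 0, 0, 0.28, 0, 0, 0],
  ],
)

```text
time: 16.2
tool_pos: [589.1, -223.2, 254.6]
eef_rot: [0.988, 0.153, -0.001, -0.001]
force: [0.5, -0.2, -2.2]
grip_width: 0.397
gripper_force: 38.7
```

```bash
python3 -c "
from h import *
s=r.sense();print(s['force'],s['wrist_torque'],s['tool_pos'])
cv2.imwrite('pics/s8.png',avg('side')[:,:,::-1])
print(proj('side',[568,-234.5,s['tool_pos'][2]-150]))"
```

```text
[ 0.4535364  -0.17235934 -2.16131066] [-0.04656158 -0.03098855 -0.02496989] [ 589.14514021 -223.18993944  254.64393902]
[[318.98175903 255.02495325]]
```

Call:
shift_gripper(
  rows=[
    [0, 0, 0, 0.02, 0, 0, 0],
    [0, 0, 0, 0.04, 0, 0, 0],
    [0, 0, 0, 0.06, 0, 0, 0],
    [0, 0, 0, 0.06, 0, 0, 0],
  ],
)

```text
time: 16.8
tool_pos: [589.5, -223.4, 249.7]
eef_rot: [0.988, 0.153, -0.0, -0.0]
force: [0.8, -0.7, -2.3]
grip_width: 0.395
gripper_force: 38.7
```

Converted, 4 mm is 0.04, 3 mm is 0.03.

Call:
shift_gripper(
  rows=[
    [0, 0, 0, 0.015, 0, 0, 0],
    [0, 0, 0, 0.03, 0, 0, 0],
    [0, 0, 0, 0.04, 0, 0, 0],
    [0, 0, 0, 0.04, 0, 0, 0],
  ],
)

```text
time: 17.2
tool_pos: [589.6, -223.4, 246.0]
eef_rot: [0.988, 0.153, -0.0, -0.0]
force: [0.6, 0.8, -2.5]
grip_width: 0.396
gripper_force: 38.7
```

Call:
shift_gripper(
  rows=[
    [0, 0, 0, 0.015, 0, 0, 0],
    [0, 0, 0, 0.03, 0, 0, 0],
    [0, 0, 0, 0.03, 0, 0, 0],
  ],
)

```text
time: 17.5
tool_pos: [589.6, -223.4, 242.9]
eef_rot: [0.988, 0.153, -0.0, -0.0]
force: [-0.2, -0.0, -1.9]
grip_width: 0.394
gripper_force: 38.7
```

Converted, 4 mm is 0.04, 3 mm is 0.03.

Call:
shift_gripper(
  rows=[
    [0, 0, 0, 0.015, 0, 0, 0],
    [0, 0, 0, 0.03, 0, 0, 0],
    [0, 0, 0, 0.04, 0, 0, 0],
    [0, 0, 0, 0.04, 0, 0, 0],
  ],
)

```text
time: 17.9
tool_pos: [589.6, -223.4, 239.0]
eef_rot: [0.988, 0.153, -0.0, -0.0]
force: [0.2, -0.2, -3.6]
grip_width: 0.395
gripper_force: 38.7
```

Call:
shift_gripper(
  rows=[
    [0, 0, 0, 0.01, 0, 0, 0],
    [0, 0, 0, 0.02, 0, 0, 0],
    [0, 0, 0, 0.02, 0, 0, 0],
  ],
)

```text
time: 18.2
tool_pos: [589.6, -223.4, 237.1]
eef_rot: [0.988, 0.153, -0.0, -0.0]
force: [-0.4, -0.6, -2.3]
grip_width: 0.393
gripper_force: 38.7
```

Run:
```python
from h import *
s=avg("side");print(r.sense()["force"],r.sense()["tool_pos"],r.sense()["wrist_torque"])
cv2.imwrite("pics/m9.png",np.hstack([cv2.resize(s[y:y+h,x:x+w],(400,600),interpolation=2)[:,:,::-1] for x,y,w,h in((299,233,40,60),(270,170,80,120))]))
```

```text
[ 0.04843729 -0.47914878 -2.81703727] [ 589.7688747  -223.48165146  237.36260103] [-0.0176032  -0.02742425 -0.05618642]
```

View pics/m9.png

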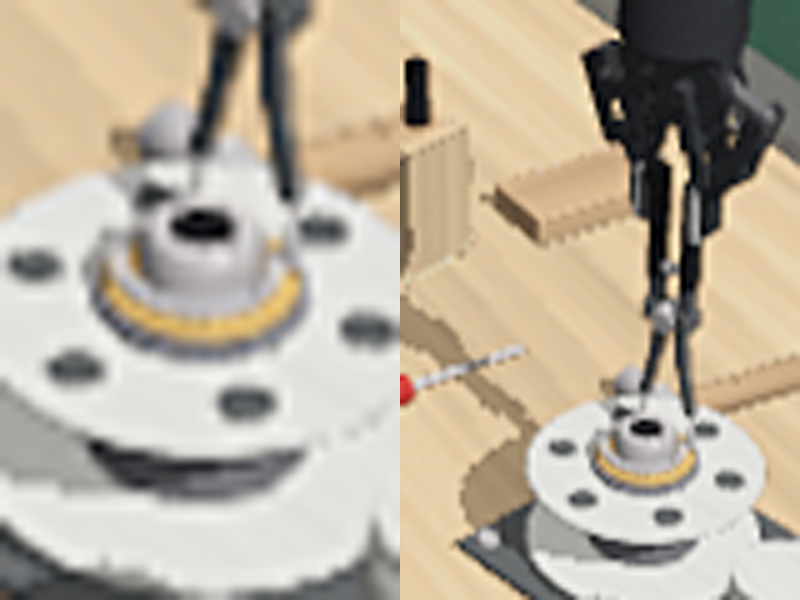

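Call:
shift_gripper(
  rows=[
    [0, 0, 0, 0.01, 0, 0, 0],
    [0, 0, 0, 0.02, 0, 0, 0],
    [0, 0, 0, 0.02, 0, 0, 0],
    [0, 0, 0, 0.02, 0, 0, 0],
  ],
)

```text
time: 18.8
tool_pos: [589.7, -223.5, 235.2]
eef_rot: [0.988, 0.153, -0.0, -0.0]
force: [-0.4, 0.5, -2.3]
grip_width: 0.397
gripper_force: 38.7
```

Call:
shift_gripper(
  rows=[
    [0, 0, 0, 0.01, 0, 0, 0],
    [0, 0, 0, 0.015, 0, 0, 0],
    [0, 0, 0, 0.015, 0, 0, 0],
    [0, 0, 0, 0.015, 0, 0, 0],
  ],
)

```text
time: 19.2
tool_pos: [589.9, -223.6, 234.2]
eef_rot: [0.988, 0.153, 0.0, 0.0]
force: [-1.5, 0.4, -0.0]
grip_width: 0.4
gripper_force: 38.9
```

Call:
shift_gripper(
  rows=[
    [0, 0, 0, 0.01, 0, 0, 0],
    [0, 0, 0, 0.015, 0, 0, 0],
    [0, 0, 0, 0.015, 0, 0, 0],
    [0, 0, 0, 0.015, 0, 0, 0],
  ],
)

```text
time: 19.6
tool_pos: [590.2, -223.7, 233.8]
eef_rot: [0.988, 0.153, 0.001, 0.001]
force: [-0.9, 0.9, 5.1]
grip_width: 0.399
gripper_force: 39.4
```

```bash
python3 -c "
from h import *
s=r.sense();print(s['force'],s['wrist_torque'],s['tool_pos'])"
```

```text
[-0.86668008  0.87411595  5.14333483] [ 0.14955296  0.34999074 -0.0174178 ] [ 590.16896239 -223.74067905  233.84561353]
```

Converted, -0.7 mm is -0.007.

Call:
shift_gripper(
  rows=[
    [0, 0, 0, -0.007, 0, 0, 0],
    [0, 0, 0, -0.007, 0, 0, 0],
    [0, 0, 0, -0.007, 0, 0, 0],
    [0, 0, 0, -0.007, 0, 0, 0],
    [0, 0, 0, -0.007, 0, 0, 0],
  ],
)

```text
time: 20.1
tool_pos: [590.1, -223.7, 233.9]
eef_rot: [0.988, 0.153, 0.001, 0.0]
force: [-0.8, 0.3, 5.6]
grip_width: 0.392
gripper_force: 39.5
```

```bash
python3 -c "
from h import *
s=r.sense();print(s['force'],s['tool_pos'],s['gripper_force']);print(r.close_job())"
```

```text
[-0.77044931  0.32613931  5.64810475] [ 590.08455851 -223.7056474   233.85948595] 39.45490837097168
the job is handed in; nothing more can be done
None
```

I handed the job in at 20.1 s with the pliers held squeezed and the spread ring over the spindle, resting on the thrust washer at about 6 N. No verdict came back. The first pull from the rack snagged and tilted the pliers, so I set them back and regrasped before drawing them out.

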